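# Seat the filter collar of a bench fume extractor

### The arm

A 7-joint arm with a two-finger parallel gripper is mounted at the origin on a cart in front of the work surface, level with it; the furniture and walls round the work are solid. World frame = base frame: x ahead of the robot, y to its left, z up, the work surface at z = 0. Lengths are in m, angles in rad, forces in N, time in s.
With the tool pointing down it reaches from about 0.425 to 0.95 m from the base axis. Payload 4.7 kg.
Tool frame: the origin (TCP) lies on the centre line of the jaws, within the pads' length; the fingertips stand robot.nose_length ahead of it and the grasp point (between the pads) lies 8 mm behind it (robot.nose_length is the distance from the TCP to the fingertips, in m); z points along the fingers, y is the line along which they close (so a half turn about z gives the same grasp; the last joint's range is limited). The gripper opens to 85 mm and grips with 20 to 120 N. Pads are 22 mm wide; open, the fingers measure 114 mm over their backs; the gripper's body (76 mm by 85 mm) begins 54 mm behind the grasp point. The pads swing forward as they close: fully open they stand 13 mm farther back than shut.
Start: joints at [-0.029, 0.469, -0.049, 1.532, 0.024, 1.141, -0.082], TCP at [0.675, 0, 0.242] pointing down, gripper open.
Joint ranges: [-2.59, 2.59], [-0.33, 1.99], [-1.39, 1.29], [0.1, 2.45], [-1.04, 4.18], [0.21, 1.99], [-2.66, 2.66]. Speed limits (rad/s): [2.57, 2.57, 3.14, 3.14, 3.14, 3.14, 3.14].

### API

Orientations are given as [roll, pitch, yaw] about the fixed x, y, z axes, in that order (R = Rz(yaw) Ry(pitch) Rx(roll)).
In Python, from plant import robot gives the robot as it stands. Calls block until the motion is done:
- robot.goto(position, orientation): joint-space move of the TCP to a pose.
- robot.move_straight(position, vel=0.15, attitude=None, contact_N=None): straight line of the TCP; attitude=None keeps the orientation; vel is the mean speed in m/s. With contact_N (N) it stops when the force on the tool has changed by that much, and returns True; else False.
- robot.move_joints(angles): joint-space move.
- robot.grip(opening, strength=None): opening from 0.0 (shut) to 1.0 (fully open); strength is the grip in N (None keeps the last); returns when the fingers have stopped.
- robot.sleep(seconds).
- robot.inverse_kinematics(position, orientation): joint angles nearest the present ones, or None.
- robot.sense(): the state.
- robot.grab_frame(name): name is "scene" or "side" or "wrist"; returns a dict with "image" (420x560x3 uint8, red, green, blue), "range_z" (420x560 float32, m along the optical axis (not along the pixel's ray), 0 where there is no reading), "fx", "fy", "cx", "cy" (pixels), "dist_coeffs" ([k1, k2, p1, p2, k3] as OpenCV has them; the pictures are not rectified), "R" (3x3) and "t" (3): a world point X has camera coordinates R X + t. Camera axes: x right, y down, z forward; pixel columns grow to the right and rows downward; lengths in m; the calibration is good to about 2 mm. A picture is of the moment at which its call begins.
A pose or a line that the arm cannot do raises robot.IKError and nothing moves.
- robot.close_job(): hands the job in; it is judged then, once.
The state is a dict: "t": time; "joint_pos": joint angles; "joint_velocities": joint speeds; "effort": joint torques, N m; "tcp_pos": TCP position; "tcp_rot": TCP orientation; "wrist_force": force on the tool from outside, world axes, zero at the start; "torque": the same for the moment, N m; "opening": opening from 0.0 (shut) to 1.0 (fully open); "gripper_force": force on a finger pad.
Only numpy, scipy, OpenCV 4.12 (cv2) and the standard library are available. Lean on these libraries where they do the work, as an engineer would, in place of code of your own. Each camera call takes 0.05 s, during which the arm holds its last target. There are 200 camera calls.

### The job

The filter on the small white bench fume extractor was only set on loosely and never seated. Lift the loose lid off the extractor and stand it upright on the table beside it, then turn the knurled filter collar until its hidden keyways drop over the pins, and push it fully home against its spring seal. Finish while still holding the collar pushed down there for the leak check (it springs up if let go), and leave the other things on the table where they are.

Things in the scene. Friction and masses are not known exactly. Their poses are not given: they have to be found in the camera images.
- extractor: bench fume extractor, fixed: white box 150 x 150 mm, its flat deck 60 mm above the table, black panel on the front (-x), black hose stub on its +y side (34 mm thick, 25 mm long). Origin: centre of its underside, z up. On the deck, centred: a lid rim (108 mm across, 6 mm high), inside it a boss (60 mm across, 12 mm high). Right of it the table is always clear for the lid within 8 cm of x 0.43, y 0.02
- lid: loose grey lid, 0.1 to 0.2 kg: hollow round cap, 121 mm across at its foot, roof 68 mm above the foot, black knob on the roof. Origin: centre of its foot, z up. At the start it stands on the deck (foot 60 mm above the table) round the rim, hiding the collar, 2.5 mm play all round. Lift it straight up 65 mm before moving sideways. Standing on the table its origin is at height 0
- lid_knob (a point): middle of the knob's head, on the lid's axis 90 mm above its foot. The head is an upright cylinder 29 mm thick, 20 mm high (80 to 100 mm above the foot) on a thinner stem
- collar: loose filter collar, 0.1 to 0.15 kg: round cap of dark knurled steel, 57 mm across, 30 mm high, slotted disc on top. Origin: centre of its lower edge, z up. It sits over an upright steel spigot in the middle of the extractor (34 mm across, top 98 mm above the table, 1.5 mm play). At the start it rests on the spigot's three pins, lower edge 86.5 mm above the table, and cannot go down
- collar_grip (a point): point on the collar's axis 18 mm above its lower edge, where to grip. In its bore are three hidden keyways (10 mm wide, 120 degrees apart) for the 5 mm pins. The pins' angle is unknown and differs each time: turned clockwise seen from above, the keyways meet the pins after 20 to 72 degrees and pass within about 6 degrees either side of that
- seat (a point): point on the extractor's axis, 76 mm above the table, where the collar's lower edge is when fully home (its roof then lies on the spigot). Once over the pins the collar goes down freely 4.5 mm to the seal, then 6 mm against the spring
- seal (a joint): spring seal, a rubber plate round the spigot under the collar: 0 at rest, 0.006 m when the collar is fully home; it pushes up with 2 N at 0 and 8 N at 0.006, and lifts the collar again if that is let go
- disk_25: 2.5 inch disk, 70 x 100 x 10 mm, lying flat on the right; bystander. Origin: centre of its underside
- connector: beige connector hood, 58 x 52 x 17 mm, lying by the right end of the chassis; bystander. Origin: centre of its underside

How it is judged:
By the outcome, as a careful person would: the job done as asked, in the order asked, and still so for the second after the job is handed in, while the arm keeps its last pose, push and grip.
It also fails if it takes over 54 s, if anything falls off the work surface, if the arm or the gripper's body presses on something with over 40 N, if the wrist force passes 120 N, or if a joint passes its speed limit or range.

## Working session

There is one attempt and no reset: what is moved stays moved. The work goes in short steps, each a Python script; the robot and the scene stay as the last script left them, time stands still between calls to the robot, and variables do not carry over. Pictures are saved under pics/ and viewed, at most 10 in all, crops included, and the job is handed in when it is done.

```bash
mkdir -p pics; ls
cat > h.py <<'E'
import numpy as np, cv2
from plant import robot
def save(f,name): cv2.imwrite('pics/'+name, cv2.cvtColor(f['image'],cv2.COLOR_RGB2BGR))
def cloud(f):
    h,w=f['range_z'].shape
    K=np.array([[f['fx'],0,f['cx']],[0,f['fy'],f['cy']],[0,0,1]])
    u,v=np.meshgrid(np.arange(w),np.arange(h))
    p=np.stack([u,v],-1).reshape(-1,1,2).astype(float)
    n=cv2.undistortPoints(p,K,np.array(f['dist_coeffs'],float)).reshape(h,w,2)
    z=f['range_z']; c=np.dstack([n*z[...,None],z])
    X=(c-np.array(f['t']))@np.array(f['R'])
    X[z==0]=np.nan
    return X
E
python3 - <<'E'
from h import *
s=robot.sense(); print(s, robot.nose_length)
for n in("scene","side"):
    f=robot.grab_frame(n); save(f,n+'0.png'); np.save(n+'0.npy',cloud(f))
E
```

```text
pics
{'t': 0.0, 'joint_pos': array([-0.02888159,  0.46944683, -0.04861094,  1.53369306,  0.02411076,
        1.14102762, -0.08230386]), 'joint_velocities': array([-8.02465149e-05,  2.55213806e-03,  2.41698888e-06,  9.64019741e-04,
        5.95847461e-04,  1.06115118e-03,  4.03074898e-05]), 'effort': array([ 1.18357209e-03, -5.10321057e+01, -4.63755790e-02, -2.37716943e+01,
        1.05899444e-02,  7.35067850e-03,  1.56414734e-05]), 'tcp_pos': array([6.74428106e-01, 4.99848789e-06, 2.41258199e-01]), 'tcp_rot': array([-3.13960547e+00,  7.70664692e-05,  1.57082451e+00]), 'wrist_force': array([-0.17717569,  0.42044868, -0.07219189]), 'torque': array([ 0.01940603, -0.05418511,  0.00076602]), 'gripper_force': 0.0, 'opening': 0.9957072161481163} 0.011
```

View pics/scene0.png

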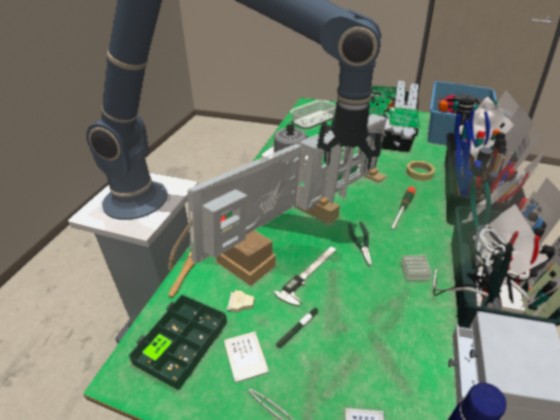

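View pics/side0.png

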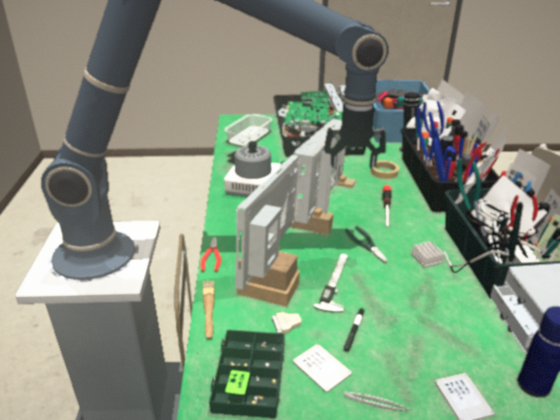

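The extractor, with its grey lid and black knob, is at about (253,165) in the side view, behind the standing chassis. In the scene view it is mostly hidden, with the knob at about (290,130).

Run:
```python
from h import *
X=np.load('side0.npy')
for v,u in [(125,253),(132,253),(145,253),(155,255),(165,255),(178,240),(170,230),(190,250)]: print(v,u,X[v,u].round(3))
R=X[105:200,215:300].reshape(-1,3)
for lo,hi in [(.15,.157),(.157,.165),(.124,.132),(.056,.064)]:
    m=(R[:,2]>lo)&(R[:,2]<hi); 
    if m.sum(): q=R[m]; print(lo,m.sum(),q.min(0).round(3),q.max(0).round(3),np.median(q,0).round(3))
im=cv2.imread('pics/side0.png')[90:210,190:350]
cv2.imwrite('pics/c1.png',cv2.resize(im,None,fx=5,fy=5,interpolation=2))
for n in('scene','side'):
    pass
```

```text
125 253 [0.429 0.85  0.007]
132 253 [0.429 0.676 0.051]
145 253 [0.43  0.333 0.155]
155 255 [0.435 0.32  0.127]
165 255 [0.435 0.291 0.107]
178 240 [0.387 0.293 0.061]
170 230 [0.354 0.35  0.061]
190 250 [0.417 0.273 0.029]
0.15 48 [0.414 0.005 0.15 ] [0.55  0.36  0.157] [0.442 0.331 0.154]
0.157 40 [ 0.417 -0.011  0.157] [0.549 0.356 0.165] [0.522 0.058 0.16 ]
0.124 317 [0.376 0.048 0.124] [0.55  0.391 0.131] [0.435 0.33  0.127]
0.056 360 [0.34  0.261 0.056] [0.606 0.717 0.064] [0.428 0.307 0.06 ]
```

View pics/c1.png

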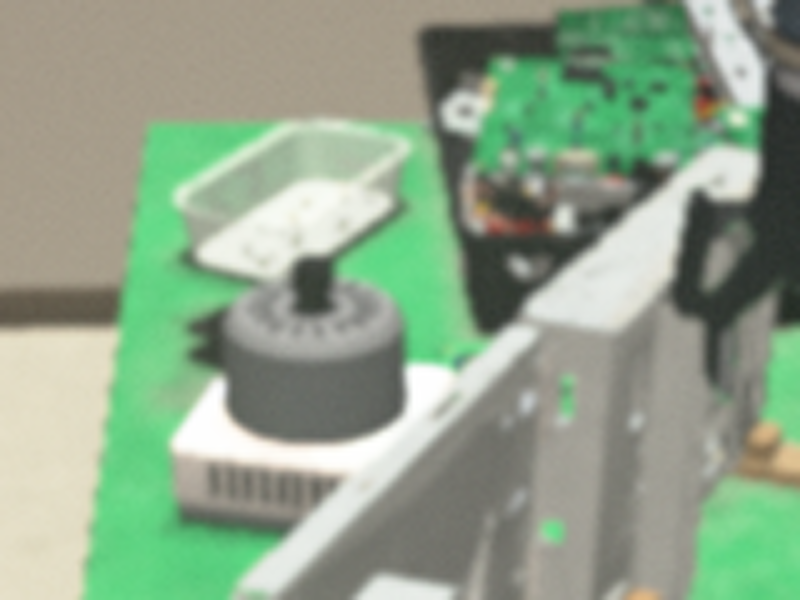

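Run:
```python
from h import *
from scipy.optimize import least_squares
f=robot.grab_frame('wrist'); save(f,'w0.png'); W=cloud(f).reshape(-1,3)
S=np.load('side0.npy'); R=S[105:200,215:300].reshape(-1,3)
near=np.hypot(R[:,0]-.432,R[:,1]-.335)<.075
for S0 in (S,np.load('scene0.npy')):
    P=S0.reshape(-1,3); nr=np.hypot(P[:,0]-.432,P[:,1]-.335)<.075
    q=P[nr&(P[:,2]>.07)&(P[:,2]<.115)]; k=P[nr&(P[:,2]>.142)]
    for nm,q,r in(('lid',q,.060),('knob',k[k[:,2]<.159],.0145)):
        if len(q)>5:
            s=least_squares(lambda c:np.hypot(q[:,0]-c[0],q[:,1]-c[1])-r,[.432,.335],loss='soft_l1',f_scale=.002); print(nm,len(q),s.x.round(4),np.abs(s.fun).mean().round(4))
    print('knobmaxz',k[:,2].max() if len(k) else None)
A=np.vstack([S.reshape(-1,3),np.load('scene0.npy').reshape(-1,3)])
A=A[~np.isnan(A).any(1)]
# height map, 2cm cells, x .2-.9 (rows), y .5..-.5 (cols)
print('cols y .48 .. -.36')
for x in np.arange(.24,.8,.03):
    print('%.2f '%x+' '.join('%3d'%(1000*c[:,2].max()) if len(c:=A[(abs(A[:,0]-x)<.015)&(abs(A[:,1]-y)<.015)&(A[:,2]<.35)]) else ' . ' for y in np.arange(.48,-.38,-.03)))
```

```text
lid 493 [0.4283 0.3514] 0.0022
knob 57 [0.4285 0.3473] 0.0023
knobmaxz 0.161344039954767
lid 107 [0.4284 0.3528] 0.0013
knob 38 [0.4386 0.33  ] 0.0044
knobmaxz 0.16230634842998723
cols y .48 .. -.36
0.24  .   .   .   .   .   .   .   .   .   .   .   .   .  -10 -10  -9  -8  -8  -5  -6  -6  -8 -19 -49  .   .   .   .   . 
0.27   0   0   1   2   0   1   0   1   0   1   0   0   0   2   3   0   3   0   1   4   2   1   2   1   1   3   2   1   2
0.30   4   3   3   3   5   3   4   2   5   3   3   4   2   4   7  10  12  13  13  10   9  15  17  14  12   3   4   3   3
0.33   2   3   3   4   3   3  60   4   4   5   4   4   3   3   9  13  15  14  12  12   3  14  15  17  15  14  14  14   2
0.36   1  .   45  61  62 121  64  55   3   3   4   5   3   4   5   4   4   3   4   3   5   3   3   3   3   3   3  36  43
0.39  .   .   .  130 130 130 129  63   4   1   2   0   1   2   4   2   3   2   2   3   3  99 102   3 295 300 187  39  31
0.42  .   .   .  129 162 161 132 107  .   .   .   .   .   .   .   .   .   .   .   .   94 100 290 293 298 301 219  41  34
0.45  .   .   .  129 162 160 131  93  .   .   .   .   
[... 697 characters left out ...]
212 216 221 228 231 234 234 235 191  55 306 349 344   5   8   9   8  16  16  11   3  17  17  16
0.66  .   .  196 203 206 212 214 205 221 222   4   4  48  51   4   5 348 349   8   8   6   4   4   3  15  17  18  14   4
0.69  .  194 204 205 210 213 213 203   3   4   4   5   4  11  16  15 349 345   3   4   4   3   3   3   9  12   4   3   3
0.72   2 193 200 202 205 150   3   6   2   3   4   6   4  11  12 313 349 345   4   4   3   2   4   3   5   4   3   3   4
0.75   3   4 195  22  24  15   3   3   3   3   5   5   5   4  14  14 349 338  13   4   3   4   3   4   4   2   4   3   4
0.78   5   4   4   2   9   3   4   4   2   4   4   3   4   4   5   3   3  11  11   4   3   4   4   2   3   3   3   3   3
```

View pics/w0.png

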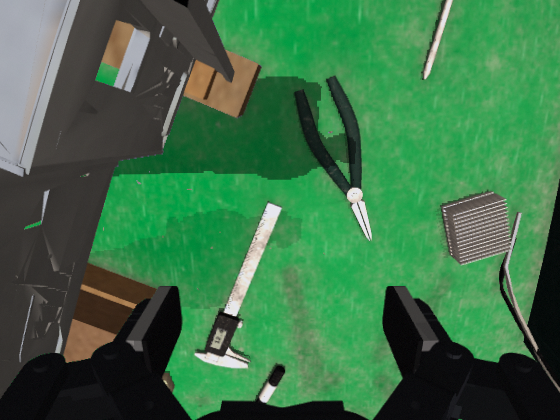

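The chassis is a tall diagonal wall up to 0.30 m, and the lid is near (0.428,0.351). The wrist view shows only the chassis, tools and table. I'll go up and over, then look from above the lid.

Run:
```python
from h import *
pi=np.pi
for p,y in [((.43,.35,.40),pi/2),((.43,.35,.15),pi/2),((.43,.35,.15),pi/2-1.4),((.43,.35,.1),pi/2+.7),((.43,.085,.1),pi/2),((.43,.085,.3),pi/2),((.43,.085,.1),pi/2+.7)]:
    q=robot.inverse_kinematics(p,[pi,0,y]); print(p,round(y,2),None if q is None else q.round(2))
robot.move_straight([.66,.02,.42],vel=.25)
robot.goto([.43,.34,.36],[pi,0,pi/2])
f=robot.grab_frame('wrist'); save(f,'w1.png'); X=cloud(f); np.save('w1.npy',X)
P=X.reshape(-1,3); nr=np.hypot(P[:,0]-.428,P[:,1]-.351)<.075
k=P[nr&(P[:,2]>.154)&(P[:,2]<.17)]; print(len(k),k.min(0),k.max(0),k.mean(0))
k=P[nr&(P[:,2]>.122)&(P[:,2]<.134)]; print(len(k),k.min(0),k.max(0),k.mean(0))
s=robot.sense(); print(s['t'],s['tcp_pos'],s['wrist_force'],s['joint_pos'])
```

```text
(0.43, 0.35, 0.4) 1.57 [-0.57  0.18 -0.23  1.58  0.04  1.38 -0.8 ]
(0.43, 0.35, 0.15) 1.57 [-0.6   0.38 -0.21  1.91  0.1   0.86 -0.85]
(0.43, 0.35, 0.15) 0.17 [-0.82  0.37  0.07  1.92 -0.04  0.85 -2.13]
(0.43, 0.35, 0.1) 2.27 [-0.5   0.47 -0.33  1.94  0.21  0.77 -0.25]
(0.43, 0.085, 0.1) 1.57 [-0.19  0.29 -0.12  2.21  0.06  0.65 -0.35]
(0.43, 0.085, 0.3) 1.57 [-0.17  0.03 -0.13  1.98  0.    1.14 -0.3 ]
(0.43, 0.085, 0.1) 2.27 [-0.07  0.3  -0.25  2.2   0.12  0.65  0.29]
721 [0.41270663 0.33555582 0.15470398] [0.44001519 0.36398362 0.1635208 ] [0.42635552 0.35054716 0.16057084]
8197 [0.37168747 0.2937722  0.12201007] [0.48225833 0.40501903 0.1322357 ] [0.42674994 0.35342    0.12833832]
2.5417 [0.43146622 0.33881257 0.35997339] [-1.08283635 -0.92850633 -0.03514553] [-0.52592854  0.1917522  -0.25702787  1.65885938  0.05089151  1.29739512
 -0.79521124]
```

View pics/w1.png

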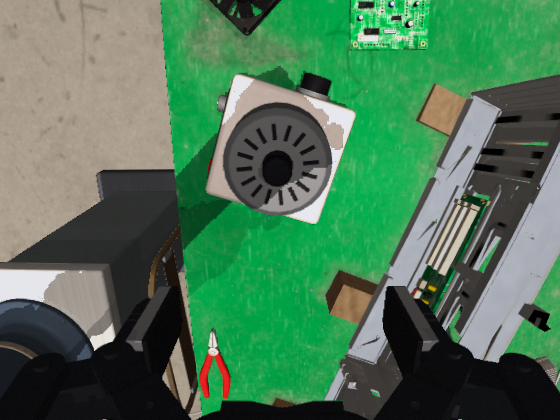

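The wrist view shows the lid at about (277,162) on the extractor, the knob at (276,167), red pliers at (213,365), and a chassis foot block at (350,300). I'll grasp the knob and lift.

Run:
```python
from h import *
pi=np.pi
X=np.load('w1.npy')
for v,u in [(165,276),(300,330),(275,335),(320,340),(335,212),(395,222),(360,330)]: print(v,u,X[v,u].round(3))
P=X.reshape(-1,3)
print('obst in spot',P[(abs(P[:,0]-.43)<.07)&(P[:,1]>.02)&(P[:,1]<.16)&(P[:,2]>.012)].shape)
robot.goto([.4265,.350,.23],[pi,0,pi/2])
s=robot.sense(); print(s['t'],s['tcp_pos'],s['wrist_force'])
c=robot.move_straight([.4265,.350,.146],vel=.1,contact_N=6); print('contact',c)
s=robot.sense(); print(s['t'],s['tcp_pos'],s['wrist_force'])
robot.grip(0,40)
s=robot.sense(); print(s['t'],s['opening'],s['gripper_force'],s['wrist_force'])
```

```text
165 276 [0.426 0.356 0.16 ]
300 330 [0.502 0.129 0.033]
275 335 [0.512 0.153 0.001]
320 340 [0.525 0.07  0.   ]
335 212 [0.318 0.049 0.01 ]
395 222 [ 0.324 -0.088  0.003]
360 330 [ 0.512 -0.01   0.002]
obst in spot (38, 3)
3.125 [0.42773112 0.35019974 0.23100419] [ 0.80153045 -0.19624147  0.15429794]
contact False
4.1167 [0.4269427  0.35042816 0.14671182] [ 0.14650549  0.1121997  -0.0166468 ]
4.6833 0.31664193370064836 39.513395136455074 [-1.12169692 -0.90672314  2.86464436]
```

Run:
```python
from h import *
pi=np.pi
print(robot.inverse_kinematics([.43,.05,.085],[pi,0,pi/2]), robot.inverse_kinematics([.43,.05,.24],[pi,0,pi/2]))
robot.move_straight([.427,.350,.232],vel=.1)
s=robot.sense(); print(s['t'],s['tcp_pos'],s['opening'],s['wrist_force'])
robot.move_straight([.43,.05,.232],vel=.2)
c=robot.move_straight([.43,.05,.105],vel=.12); 
c=robot.move_straight([.43,.05,.081],vel=.03,contact_N=3)
s=robot.sense(); print(c,s['t'],s['tcp_pos'],s['opening'],s['wrist_force'])
```

```text
[-0.06837321  0.31491513 -0.16966356  2.22748266  0.09202762  0.60541215
 -0.30558158] [-0.05622885  0.08019102 -0.16587391  2.0694211   0.01578894  0.99313361
 -0.23020172]
5.6917 [0.42660566 0.34959051 0.23120283] 0.31868585380461867 [-0.71773667  0.03177058 -0.87605419]
True 9.1667 [0.42970056 0.04993669 0.08636731] 0.3145532998946141 [-1.42719396 -0.37981501  4.82795244]
```

Run:
```python
from h import *
pi=np.pi
robot.grip(1.0)
robot.move_straight([.43,.05,.20],vel=.12)
robot.goto([.43,.30,.30],[pi,0,pi/2])
f=robot.grab_frame('wrist'); save(f,'w2.png'); X=cloud(f); np.save('w2.npy',X)
P=X.reshape(-1,3); d=np.hypot(P[:,0]-.428,P[:,1]-.351)
for lo,hi,r in [(.112,.122,.04),(.056,.063,.2),(.064,.075,.06)]:
    k=P[(d<r)&(P[:,2]>lo)&(P[:,2]<hi)]; print(len(k),k.min(0).round(4),k.max(0).round(4),((k.min(0)+k.max(0))/2).round(4),np.median(k[:,2]))
s=robot.sense(); print(s['t'],s['tcp_pos'],s['wrist_force'])
f=robot.grab_frame('side'); L=cloud(f).reshape(-1,3)
```

```text
3296 [0.3994 0.3222 0.1122] [0.4535 0.378  0.1206] [0.4264 0.3501 0.1164] 0.11753642964731198
16582 [0.3365 0.2589 0.056 ] [0.5169 0.4408 0.063 ] [0.4267 0.3498 0.0595] 0.06093290437965411
1484 [0.3735 0.2959 0.064 ] [0.4799 0.4029 0.0745] [0.4267 0.3494 0.0693] 0.06679698584839466
11.9667 [0.43051313 0.29774491 0.29895814] [0.28155164 0.53222616 0.77005367]
```

View pics/w2.png

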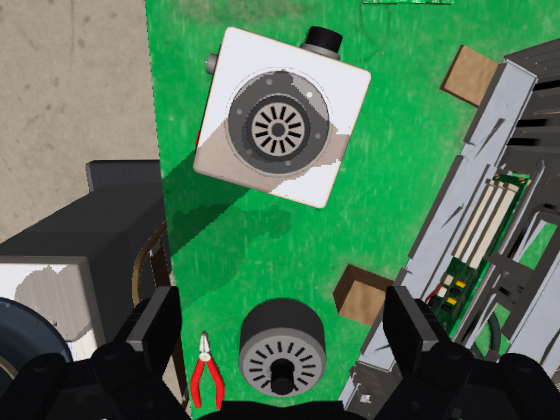

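The lid stands upright on the table at (283,345) and the collar is at (278,130), centred at (0.4266,0.3499). Next I'll grip the collar, then turn and probe.

Run:
```python
from h import *
pi=np.pi; c=[.4266,.3499]; y0=pi/2+.7; z0=.0965
def st(m):
    s=robot.sense(); print(m,round(s['t'],2),s['tcp_pos'].round(4),s['tcp_rot'][2].round(3),s['opening'].round(3),s['wrist_force'].round(1),s['torque'].round(2),s['joint_pos'][6].round(2))
robot.goto([*c,.20],[pi,0,y0])
print(robot.move_straight([*c,z0],vel=.1,contact_N=8))
st('down')
robot.grip(0,50); st('grip')
for deg in range(17,80,5):
    a=[pi,0,y0-np.radians(deg)]
    robot.move_straight([*c,z0],vel=.05,attitude=a)
    hit=robot.move_straight([*c,z0-.004],vel=.02,contact_N=5)
    st(('hit' if hit else 'DROP',deg))
    if not hit: break
    robot.move_straight([*c,z0],vel=.03)
```

```text
FalseTraceback (most recent call last):
  File "<stdin>", line 7, in <module>
  File "<stdin>", line 4, in st
AttributeError: 'float' object has no attribute 'round'
```

```bash
cat >> h.py <<'E'
def st(m):
    s=robot.sense(); print(m,round(s['t'],2),s['tcp_pos'].round(4),round(float(s['tcp_rot'][2]),3),round(float(s['opening']),3),s['wrist_force'].round(1),s['torque'].round(2),s['joint_pos'][6].round(2))
E
python3 - <<'E'
from h import *
pi=np.pi; c=[.4266,.3499]; y0=pi/2+.7; z0=.0965
st('down')
robot.grip(0,50); st('grip')
for deg in range(2,80,5):
    a=[pi,0,y0-np.radians(deg)]
    robot.move_straight([*c,z0],vel=.05,attitude=a)
    if deg<17: st(deg); continue
    hit=robot.move_straight([*c,z0-.004],vel=.02,contact_N=5)
    st(('hit' if hit else 'DROP',deg))
    if not hit: break
    robot.move_straight([*c,z0],vel=.03)
    if robot.sense()['t']>40: break
E
```

```text
down 13.78 [0.4269 0.3503 0.0972] 2.271 1.003 [0.5 0.2 0.1] [-0.01 -0.   -0.02] -0.25
grip 14.17 [0.4275 0.3507 0.0973] 2.271 0.639 [1.7 0.5 2.5] [ 0.12 -0.25 -0.03] -0.25
2 14.42 [0.4275 0.3502 0.0971] 2.236 0.642 [1.8 0.  4.9] [-0.08 -0.38 -0.02] -0.28
7 14.67 [0.4264 0.3498 0.0967] 2.151 0.643 [ 0.1 -1.2  5.2] [-0.14 -0.   -0.12] -0.35
12 14.92 [0.4259 0.3496 0.0959] 2.065 0.642 [ 0.3 -0.3 -1.3] [-0.02 -0.08 -0.01] -0.43
('DROP', 17) 15.52 [0.4266 0.35   0.0926] 1.975 0.641 [-0.3 -0.5  0.9] [-0.03  0.13  0.01] -0.51
```

Run:
```python
from h import *
c=[.4266,.3499]; z0=.0965
for dz in (4,6,8,9,10):
    robot.move_straight([*c,z0-dz/1000],vel=.01,contact_N=12); st(dz)
hit=robot.move_straight([*c,z0-.0135],vel=.01,contact_N=9); st(hit)
robot.sleep(.3); st('rest')
f=robot.grab_frame('side'); save(f,'s3.png')
f=robot.grab_frame('wrist'); save(f,'w3.png'); P=cloud(f).reshape(-1,3)
d=np.hypot(P[:,0]-.4266,P[:,1]-.3499); k=P[(d<.024)&(P[:,2]>.09)&(P[:,2]<.125)]
print(len(k),np.percentile(k[:,2],[10,50,90]) if len(k) else 0)
```

```text
4 15.77 [0.4266 0.35   0.0926] 1.974 0.643 [-0.4 -1.4  0.6] [-0.01  0.13 -0.02] -0.51
6 16.12 [0.4266 0.35   0.0906] 1.974 0.644 [-0.9  0.1  3.3] [-0.04  0.25  0.04] -0.51
8 16.47 [0.4266 0.35   0.0886] 1.974 0.645 [-1.8 -1.1  4.6] [-0.13  0.36 -0.03] -0.51
9 16.72 [0.4266 0.35   0.0877] 1.974 0.641 [-1.9 -0.3  4.9] [-0.14  0.49 -0.05] -0.51
10 16.97 [0.4266 0.35   0.0871] 1.974 0.642 [-3.  -1.8  7.9] [-0.36  0.65  0.09] -0.51
True 17.18 [0.4266 0.35   0.0873] 1.974 0.644 [-0.4 -1.6  5.9] [-0.17  0.23  0.01] -0.51
rest 17.48 [0.4265 0.35   0.0874] 1.974 0.643 [-1.  -0.   6.1] [-0.15  0.25  0.03] -0.51
10621 [0.10695018 0.10768063 0.10842759]
```

Run:
```python
from h import *
c=[.4266,.3499]; z0=.0965
for dz in (10,11,12):
    h=robot.move_straight([*c,z0-dz/1000],vel=.01,contact_N=30); robot.sleep(.2); st((dz,h))
f=robot.grab_frame('wrist'); save(f,'w4.png'); P=cloud(f).reshape(-1,3)
d=np.hypot(P[:,0]-.4266,P[:,1]-.3499); k=P[(d<.024)&(P[:,2]>.09)&(P[:,2]<.125)]
print(np.percentile(k[:,2],[10,50,90]))
```

```text
(10, False) 18.03 [0.4266 0.35   0.0871] 1.974 0.641 [-2.2 -0.5  8. ] [-0.29  0.52  0.01] -0.51
(11, False) 18.48 [0.4266 0.35   0.087 ] 1.974 0.638 [-4.3 -3.2 15.4] [-0.65  0.97  0.03] -0.51
(12, False) 18.93 [0.4266 0.35   0.087 ] 1.974 0.645 [-6.6 -4.6 22.1] [-1.04  1.34  0.01] -0.51
[0.10664072 0.10737972 0.10812367]
```

View pics/w4.png

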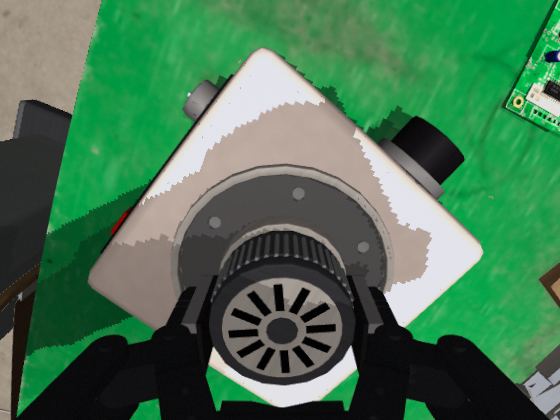

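View pics/s3.png

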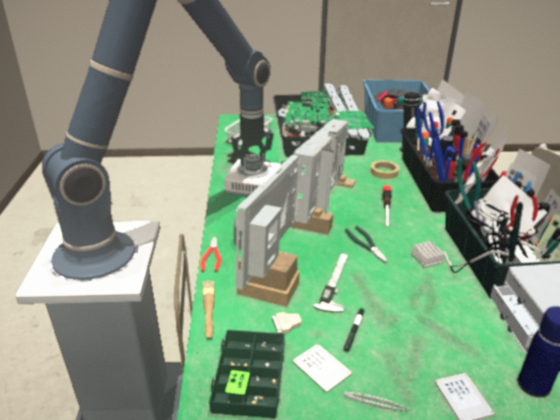

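The wrist view shows the collar held between the pads at (282,325), down in the rim. In the side view nothing else has moved. I'm handing in.

Run:
```python
from h import *
st('end'); print(robot.close_job())
```

```text
end 18.98 [0.4266 0.35   0.087 ] 1.974 0.642 [-6.4 -4.7 23. ] [-1.03  1.37  0.03] -0.51
the job is handed in; nothing more can be done
None
```

The lid stands upright on the table at about (0.43, 0.05), and the collar dropped over its pins after about a 17° turn. I handed in at 19 s still holding it against the hard stop at about 23 N; it went down about 10 mm of the nominal 10.5, and nothing else on the table was seen to move.

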